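# Hold a shelving brake open with its splined key

### The job

Take the T-handled splined key out of its wooden stand, turn it so that its four splines line up with the cross-shaped slots in the hub on top of the shelving drive unit, and push it down against the sprung brake plunger until its collar sits home on the hub. Keep pressing: finish with the hand still holding the key fully home, because it springs back up if let go. Leave the round-knobbed key in its stand and everything else on the bench where it is.

Things in the scene. Friction and masses are not known exactly. Their poses are not given: they have to be found in the camera images.
- key: the splined key, 86 mm tall, about 0.22 kg, upright in a stand, collar resting on it. Origin: centre of its lower end (foot), z up its axis. 0 to 34 mm above the foot: 16 mm steel core with four straight splines along the key's +-x and +-y, 32 mm tip to tip, 6 mm thick, the lowest 6 mm tapering to 27 and 2.4 mm. 34 to 40 mm: round collar, 42 mm diameter. The T-bar is on top
- key_bar (a point): centre of the key's black T-bar handle, 78 mm above its foot, on its axis; same axes as the key. The bar is 64 mm long along x, 14 mm thick along y, 16 mm high; below it a 14 mm round stem runs 30 mm down to the collar
- stand_a: fixed wooden stand that holds the splined key at the start, 60 x 60 mm, 44 mm high, plain round hole of 36 mm diameter; the key's foot is 10 mm above the table in it and must rise 34 mm to come clear. An identical stand holds the other key. Origin: centre of its underside
- drive: fixed grey drive unit of a mobile shelf, foot 220 x 130 mm (x, y), housing 60 mm high, with a round cover up to 78 mm high on its +x half and a small sprocket on its +y side. Origin: centre of its underside. The hub stands on it at x = -35 mm
- hub_mouth (a point): centre of the hub's mouth, level with its flat top, 100 mm above the table; z up. The steel hub is 58 mm in diameter, 40 mm high; its socket is a 19 mm bore with four slots along this point's +-x and +-y, 8 mm wide, 35 mm tip to tip: the key enters in four positions a quarter turn apart, 1 mm clear beside each spline. The hub turns about z against stiff friction (0.4 N m)
- plunger (a joint): travel (m) of the black sprung brake plunger inside the hub, 0 at rest, growing as it is pushed down. At rest its top is 20 mm below the hub's face. It pushes up with 4 N at rest (more than the key's weight) and 9.6 N at 0.014, where the key's collar lands on the hub's face; it springs back
- knob_key: another key, with a round black knob (36 mm diameter) and a smooth round shank, 88 mm tall, standing in the other stand. Leave it there. Origin: centre of its lower end
- tin: small tin, 40 mm diameter, 60 mm high, standing between the stands and the drive unit. Leave it where it is. Origin: centre of its underside.
- driver: screwdriver lying beyond the stands. Leave it where it is.
- spool: empty white spool, 60 mm diameter, 38 mm high. Leave it where it is. Origin: centre of its underside.
- glue: white bottle, 54 mm diameter, 130 mm high, at the back. Leave it where it is. Origin: centre of its underside.
- mug: white mug, 80 mm diameter, 95 mm high. Leave it where it is. Origin: centre of its underside.

How it is judged (in metres and radians):
On the way, in this order (a step that is already met when the one before it is completed fails the run):
1. the splined key has been lifted clear of its stand (height (world z) of key above 0.055 m), for 0.1 s.
2. its splines have entered the slots of the hub (horizontal distance between key and hub_mouth below 0.003 m and angle between key's own z axis and vertical below 0.1 rad and (angle between the x axis of key and the x axis of hub_mouth, either way round below 0.2 rad or angle between the x axis of key and the y axis of hub_mouth, either way round below 0.2 rad) and z of key in the frame of hub_mouth below -0.01 m), for 0.05 s.
At the end, for the whole second after the job is handed in: the key stands upright (within 0.1 rad) in the hub with its splines in the slots (axis within 3 mm of the hub's), its collar within 2.8 mm of the hub's face, the plunger pushed in by more than 11.2 mm, the key at rest, and the fingers still on the key with more than 3 N, through the last second (horizontal distance between key and hub_mouth below 0.003 m and angle between key's own z axis and vertical below 0.1 rad and (angle between the x axis of key and the x axis of hub_mouth, either way round below 0.2 rad or angle between the x axis of key and the y axis of hub_mouth, either way round below 0.2 rad) and z of key in the frame of hub_mouth below -0.0312 m and value of joint plunger above 0.0112 m and contact force between the fingers and key above 3 N and linear speed of key below 0.01 m/s); the arm keeps its last pose, push and grip.
It fails at once if the round-knobbed key is disturbed (moved more than 30 mm) (distance of knob_key from where it was at the start of the episode above 0.03 m).
It fails at once if another thing on the bench is disturbed (moved more than 40 mm) (distance of any of tin, driver, spool, glue, mug from where it was at the start of the episode above 0.04 m).
It also fails if it takes over 43 s, if anything falls off the work surface, if the arm or the gripper's body presses on something with over 40 N, if the wrist force passes 120 N, or if a joint passes its speed limit or range.

### The arm

A 6-joint arm with a two-finger parallel gripper is mounted at the origin on the work surface. World frame = base frame: x ahead of the robot, y to its left, z up, the work surface at z = 0. Lengths are in mm, angles in rad, forces in N, time in s.
With the tool pointing down it reaches from about 400 to 925 mm from the base axis. Payload 12.5 kg.
Tool frame: the origin (TCP) lies on the mounting face of the last link; the fingertips stand 190 mm ahead of it and the grasp point (between the pads) lies 171 mm ahead of it; z points along the fingers, y is the line along which they close (so a half turn about z gives the same grasp; the last joint's range is limited). The gripper opens to 95 mm and grips with 3 to 60 N. Pads are 20 mm wide; open, the fingers measure 119 mm over their backs; the gripper's body (75 mm by 180 mm) begins 59 mm behind the grasp point.
Start: joints at [1.11, 0.491, 1.559, -0, 1.092, -0.106], TCP at [217.103, 586.081, 404.761] pointing down, gripper open.
Joint ranges: [-3.1, 3.1], [-0.84, 2.19], [0.05, 2.79], [-1.13, 4.28], [0.06, 2.93], [-2.69, 2.69]. Speed limits (rad/s): [2.22, 2.22, 2.79, 3.14, 3.14, 3.14].

### API

Orientations are given as [roll, pitch, yaw] about the fixed x, y, z axes, in that order (R = Rz(yaw) Ry(pitch) Rx(roll)).
In Python, from cell import * gives the robot as it stands.
- The arm moves only by the tool arm_command, never from a script. Its argument "rows" is a list that holds one entry, the list of rows, each a list of 7 numbers: the shift along the tool's x, y, z normalised to -1 to 1, where 1 is 0.15 m, then the turn, a rotation vector about the tool's x, y, z normalised to -1 to 1, where 1 is 360 degrees, then the opening, from -1 (shut) to 1 (fully open). A call has 1 to 10 rows; each row is the pose to reach, as a shift and turn from the pose commanded when the call began, along the tool's axes at that moment, turning the shorter way round; what a row does not reach only later rows make up. A row lasts 1/12 s, in which the tool goes at most 41.7 mm and 7.16 degrees, less where a joint would pass 70% of its speed; a pose out of reach is approached as far as the arm can. A call with a number of a shift or a turn outside -1 to 1 is refused whole. A call with a gripper value outside its range is refused whole. The fingers move at their own pace and stop on an object; the grip force is fixed at half the most. Time passes only in rows, so rows that repeat a pose let the fingers close. It gives the time, the measured TCP pose, the force, the opening and the grip force at its end, in the units of the state.
- state(): the state, without advancing time (a new reading comes with each control period).
- read_camera(name): name is "scene" or "top" or "wrist"; returns (picture, depth): 400x640x3 uint8, red, green, blue; 400x640 float32, mm along the optical axis (not along the pixel's ray), 0 where there is no reading.
- get_calibration(name): a dict with "camera_matrix" (3x3 intrinsics, pixels), "D" ([k1, k2, p1, p2, k3] as OpenCV has them; the pictures are not rectified), "position" and "orientation" of the camera in the world; the wrist camera has in their place "hand_eye" (4x4, takes a point from camera to tool coordinates, whose origin is the TCP and whose axes are the flange's). Camera axes: x right, y up, looking along -z (the intrinsics and any distortion apply to the point x, -y, -z); pixel columns grow to the right and rows downward; lengths in mm; the calibration is good to about 2 mm. A picture is of the moment at which its call begins: read the wrist's pose just before it. get_calibration takes no time and is no camera call.
- job_done(): hands the job in; it is judged then, once.
The state is a dict: "t": time; "joints": joint angles; "qvel": joint speeds; "tau": joint torques, N m; "eef_pos": TCP position; "tcp_rot": TCP orientation; "ft_force": force on the tool from outside, world axes, zero at the start; "moment": the same for the moment, N m; "opening": opening from 0.0 (shut) to 1.0 (fully open); "grip_force": force on a finger pad.
Only numpy, scipy, OpenCV 4.12 (cv2) and the standard library are available. Lean on these libraries where they do the work, as an engineer would, in place of code of your own. Each camera call takes 0.05 s, during which the arm holds its last target. There are 200 camera calls.

## Working session

There is one attempt and no reset: what is moved stays moved. The work goes in short steps, Python scripts to look and compute and a tool call to move; the robot and the scene stay as the last step left them, time stands still between calls to the robot, and variables do not carry over. Pictures are saved under pics/ and viewed, at most 10 in all, crops included, and the job is handed in when it is done.

Besides the shell and the picture viewer there is one more tool, called after "Emit:" by a JSON object that holds its "fn" and its "kwargs", one argument or row to a line. arm_command: Moves the arm, as the interface text tells. Its arguments: {"type":"object","properties":{"rows":{"type":"array","items":{"type":"array","items":{"type":"array","items":{"type":"number","minimum":-1,"maximum":1}}}}},"required":["rows"]}

```bash
mkdir -p pics; cat > h.py <<'E'
from cell import *
import numpy as np, cv2
from scipy.spatial.transform import Rotation as R
def cam(name, st=None):
    c=get_calibration(name)
    K=np.array(c["camera_matrix"]);D=np.array(c["D"],float)
    if "hand_eye" in c:
        T=np.eye(4);T[:3,:3]=R.from_euler('xyz',st["tcp_rot"]).as_matrix();T[:3,3]=st["eef_pos"]
        M=T@np.array(c["hand_eye"])
    else:
        M=np.eye(4);M[:3,:3]=R.from_euler('xyz',c["orientation"]).as_matrix() if np.size(c["orientation"])==3 else np.array(c["orientation"]);M[:3,3]=c["position"]
    return K,D,M
def ray(px,C):
    K,D,M=C
    u=cv2.undistortPoints(np.array(px,float).reshape(-1,1,2),K,D).reshape(-1,2)
    return np.c_[u[:,0],-u[:,1],-np.ones(len(u))]@M[:3,:3].T
def at_z(px,z,C):   # intersect with height z
    d=ray(px,C);o=C[2][:3,3]
    return o+d*((z-o[2])/d[:,2])[:,None]
def cloud(dep,C):
    v,u=np.mgrid[:dep.shape[0],:dep.shape[1]]
    d=ray(np.c_[u.ravel(),v.ravel()],C)
    P=C[2][:3,3]+d*dep.reshape(-1,1)
    P[dep.ravel()==0]=np.nan
    return P.reshape(dep.shape+(3,))
E
python3 - <<'E'
from h import *
print(state()); 
for n in("scene","top","wrist"): print(n,get_calibration(n))
for n in("scene","top"):
    p,d=read_camera(n); cv2.imwrite(f"pics/{n}.png",p[:,:,::-1]); np.save(f"{n}.npy",d); np.save(n+"_rgb.npy",p)
E
```

```text
{'t': 0.0, 'joints': array([ 1.11040187e+00,  4.91583924e-01,  1.55945213e+00,  3.36915585e-06,
        1.09169377e+00, -1.05624303e-01]), 'qvel': array([-7.54216547e-04, -2.10345161e-04, -1.02660435e-06, -1.32130293e-03,
        6.42285459e-04, -1.34641715e-03]), 'tau': array([-1.78026898e-03, -6.12633491e+01, -2.58178550e+01,  6.91634906e-02,
        4.82917868e-02, -1.07753444e-04]), 'eef_pos': array([217.08934514, 586.05620387, 404.14556619]), 'tcp_rot': array([-3.14046214e+00, -1.22860699e-04,  2.78682088e+00]), 'ft_force': array([ 0.12499762, -0.20559129,  0.16939961]), 'moment': array([ 0.01924274, -0.00039662, -0.00587687]), 'grip_force': 0.0, 'opening': 0.998049232541105}
scene {'camera_matrix': array([[379.18715187,   0.        , 320.12097235],
       [  0.        , 379.18715187, 198.37776029],
       [  0.        ,   0.        ,   1.        ]]), 'D': array([-0.03923065,  0.        ,  0.        ,  0.        ,  0.        ]), 'position': array([1071.26468396, -711.77177943,  781.31783547]), 'orientation': array([ 0.90347354, -0.00187462,  0.63513046])}
top {'camera_matrix': a
[... 273 characters left out ...]
6717921, 1510.86809439]), 'orientation': array([ 0.04868374, -0.00240692, -1.58694451])}
wrist {'camera_matrix': array([[327.22357093,   0.        , 320.40510649],
       [  0.        , 327.22357093, 204.18799579],
       [  0.        ,   0.        ,   1.        ]]), 'D': array([-0.00489807,  0.        ,  0.        ,  0.        ,  0.        ]), 'hand_eye': array([[ 6.78311789e-04,  9.66371388e-01,  2.57149528e-01,
         7.30594804e+01],
       [ 9.99999374e-01, -4.26639531e-04, -1.03449200e-03,
        -1.01726310e-01],
       [-8.89993313e-04,  2.57150068e-01, -9.66371073e-01,
         1.97822831e+01],
       [ 0.00000000e+00,  0.00000000e+00,  0.00000000e+00,
         1.00000000e+00]])}
```

View pics/top.png

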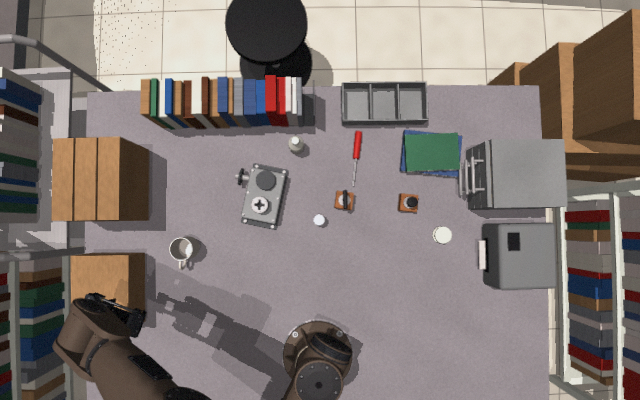

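View pics/scene.png

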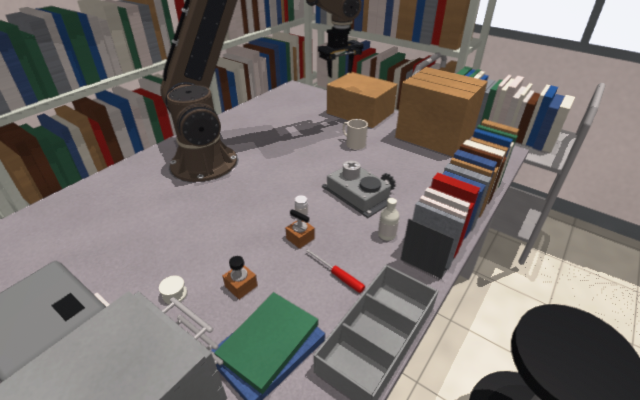

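The top view shows the T-key in its stand at about (345,199), the hub at (260,205), the tin at (319,220) and the knob key at (409,202). The scene view agrees, with the T-key at (299,220) and the hub at (351,170).

```bash
python3 - <<'E'
from h import *
C=cam("top")
for n,p,z in(("bar",(345,197),96),("hub",(260,205),100),("tin",(319,220),60),("knob",(411,201),98)): print(n,at_z([p],z,C).round(1))
s=state();Rm=R.from_euler('xyz',s["tcp_rot"]).as_matrix();print(Rm.round(3))
d=np.load("top.npy");P=cloud(d,C)
for n,(u,v) in dict(bar=(345,197),hub=(260,205)).items(): print(n,P[v,u])
p=np.load("top_rgb.npy")[150:240,220:370]
cv2.imwrite("pics/topc.png",cv2.resize(p,None,fx=5,fy=5,interpolation=cv2.INTER_CUBIC)[:,:,::-1])
E
```

```text
bar [[ 556.6 -103.    96. ]]
hub [[533.9 183.9 100. ]]
tin [[480.6 -14.5  60. ]]
knob [[ 539.4 -326.4   98. ]]
[[-0.938  0.347 -0.   ]
 [ 0.347  0.938 -0.001]
 [ 0.    -0.001 -1.   ]]
bar [ 556.63417647 -103.14185606   94.75395725]
hub [534.85233237 186.37606857  79.63868078]
```

View pics/topc.png

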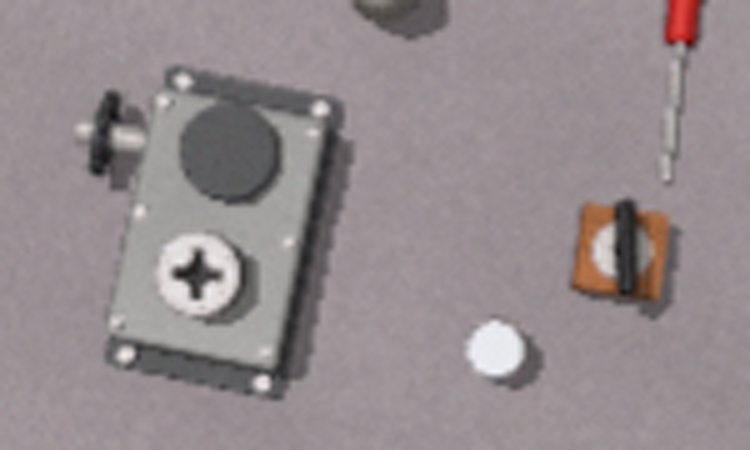

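The crop shows the T-bar running nearly along world x, at crop (625,248), and the hub cross at (197,275), turned slightly. I'll move over the hub with tool x pointing along -x and look from close by.

Emit:
{"fn": "arm_command", "kwargs": {
  "rows": [
    [[-0.98, -0.6, 0, 0, 0, -0.0564, 1], [-0.98, -0.6, 0, 0, 0, -0.0564, 1], [-0.98, -0.6, 0, 0, 0, -0.0564, 1], [-0.98, -0.6, 0, 0, 0, -0.0564, 1], [-0.98, -0.6, 0, 0, 0, -0.0564, 1], [-0.98, -0.6, 0, 0, 0, -0.0564, 1]]
  ]
}}

```text
t: 0.6
eef_pos: [325.2, 449.0, 404.8]
tcp_rot: [-3.141, -0.0, 3.137]
ft_force: [-0.6, -0.8, -0.2]
opening: 1.0
grip_force: 0.0
```

Emit:
{"fn": "arm_command", "kwargs": {
  "rows": [
    [[-0.7, -0.89, 0.17, 0, 0, 0, 1], [-0.7, -0.89, 0.17, 0, 0, 0, 1], [-0.7, -0.89, 0.17, 0, 0, 0, 1], [-0.7, -0.89, 0.17, 0, 0, 0, 1], [-0.7, -0.89, 0.17, 0, 0, 0, 1], [-0.7, -0.89, 0.17, 0, 0, 0, 1]]
  ]
}}

```text
t: 1.1
eef_pos: [429.5, 316.6, 378.7]
tcp_rot: [-3.141, -0.001, 3.138]
ft_force: [-0.4, 0.1, -0.3]
opening: 1.0
grip_force: 0.0
```

Emit:
{"fn": "arm_command", "kwargs": {
  "rows": [
    [[-0.7, -0.89, 0.17, 0, 0, 0, 1], [-0.7, -0.89, 0.17, 0, 0, 0, 1], [-0.7, -0.89, 0.17, 0, 0, 0, 1], [-0.7, -0.89, 0.17, 0, 0, 0, 1], [-0.7, -0.89, 0.17, 0, 0, 0, 1], [-0.7, -0.89, 0.17, 0, 0, 0, 1], [-0.7, -0.89, 0.17, 0, 0, 0, 1]]
  ]
}}

```text
t: 1.68
eef_pos: [533.0, 185.2, 353.7]
tcp_rot: [3.141, -0.0, -3.141]
ft_force: [-0.3, -0.0, 0.1]
opening: 0.997
grip_force: 0.0
```

```bash
python3 - <<'E'
from h import *
s=state();print(s)
p,d=read_camera("wrist");np.savez("hub.npz",p=p,d=d,pos=s["eef_pos"],rot=s["tcp_rot"])
C=cam("wrist",s);K,D,M=C
g=np.linalg.inv(M)@np.array([534.9,184.5,100,1]);u=K[0,0]*g[0]/-g[2]+K[0,2];v=K[1,1]*-g[1]/-g[2]+K[1,2];print(u,v)
a,b=int(u),int(v);c=p[max(b-65,0):b+65,max(a-85,0):a+85];print(max(a-85,0),max(b-65,0))
cv2.imwrite("pics/hubw.png",cv2.resize(c,None,fx=4.5,fy=4.5,interpolation=cv2.INTER_CUBIC)[:,:,::-1])
E
```

```text
{'t': 1.6833, 'joints': array([ 2.17276452e-01,  4.63387391e-01,  1.76778321e+00,  6.02069826e-04,
        9.10809308e-01, -1.35406361e+00]), 'qvel': array([ 0.01752528, -0.01390757,  0.00959286, -0.00071582,  0.00081875,
       -0.00417117]), 'tau': array([-1.98748425e+00, -5.48924124e+01, -2.26817894e+01, -7.74244778e-02,
        4.63341479e-02, -6.68254285e-02]), 'eef_pos': array([533.02030354, 185.19687855, 353.70085939]), 'tcp_rot': array([ 3.14121158e+00, -4.80526906e-04, -3.14141805e+00]), 'ft_force': array([-0.3224386 , -0.01551062,  0.14394337]), 'moment': array([0.01095626, 0.01056392, 0.01406861]), 'grip_force': 0.0, 'opening': 0.9967807064497948}
318.742615727924 220.5793025355175
233 155
```

View pics/hubw.png

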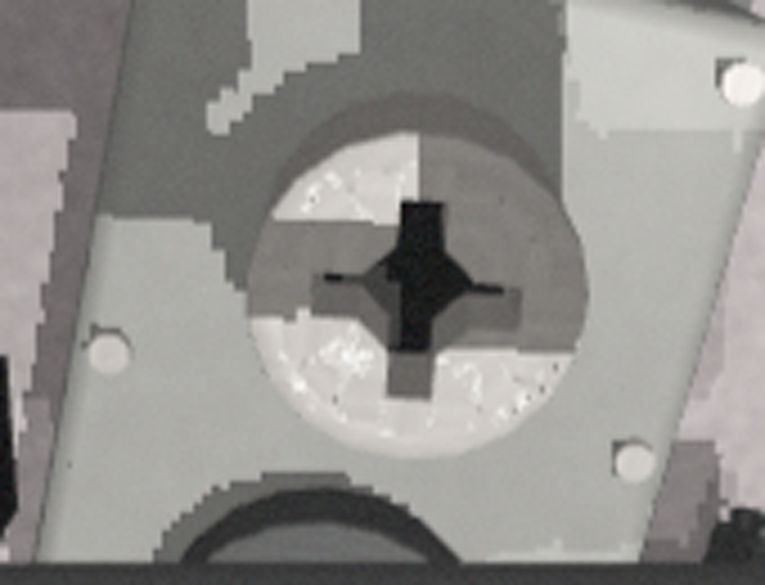

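The hub is at crop centre about (417,301). Its slot tips are at top (423,202), bottom (409,399), left (312,296) and right (522,308), so it is turned only a few degrees. Next I compute its pose.

```bash
cat >> h.py <<'E'
def circ(P):
    A=np.c_[P[:,:2],np.ones(len(P))];s=np.linalg.lstsq(A,(P[:,:2]**2).sum(1),rcond=None)[0]
    c=s[:2]/2;return c,np.sqrt(s[2]+c@c)
def disc(P,z0,z1,c,r):   # hull-boundary circle fit of points in a height band near c
    Q=P[(P[...,2]>z0)&(P[...,2]<z1)];Q=Q[np.hypot(*(Q[:,:2]-c).T)<r]
    h=cv2.convexHull(Q[:,:2].astype(np.float32)).reshape(-1,2)
    return circ(h),len(Q),np.median(Q[:,2])
E
python3 - <<'E'
from h import *
f=np.load("hub.npz");s=dict(eef_pos=f["pos"],tcp_rot=f["rot"]);C=cam("wrist",s)
px=np.array([(423,202),(409,399),(312,296),(522,308)])/4.5+(233,155)-0.4
W=at_z(px,100,C)[:,:2];print(W.round(1))
print("c",(W[0]+W[1])/2,(W[2]+W[3])/2,"len",np.linalg.norm(W[0]-W[1]),np.linalg.norm(W[2]-W[3]))
a=W[1]-W[0];b=W[2]-W[3];print("ang x",np.degrees(np.arctan2(a[1],a[0])),"ang y-90",np.degrees(np.arctan2(b[1],b[0]))-90)
P=cloud(f["d"],C);print(disc(P,97,104,W.mean(0),32))
print("tool",s)
E
```

```text
[[518.6 190.3]
 [553.1 188.1]
 [534.7 171.9]
 [536.8 206.9]]
c [535.83826074 189.20845227] [535.7904812  189.41729261] len 34.55333728713183 35.09831930716092
ang x -3.6171009831417926 ang y-90 -183.40723368678195
((array([535.54380498, 189.35594812]), np.float64(28.566864756477653)), 3500, np.float64(100.2837606915628))
tool {'eef_pos': array([533.02030354, 185.19687855, 353.70085939]), 'tcp_rot': array([ 3.14121158e+00, -4.80526906e-04, -3.14141805e+00])}
```

Emit:
{"fn": "arm_command", "kwargs": {
  "rows": [
    [[-0.08, -0.97, 0, 0, 0, 0, 1], [-0.08, -0.97, 0, 0, 0, 0, 1], [-0.08, -0.97, 0, 0, 0, 0, 1], [-0.08, -0.97, 0, 0, 0, 0, 1], [-0.08, -0.97, 0, 0, 0, 0, 1]]
  ]
}}

```text
t: 2.15
eef_pos: [545.3, 36.7, 354.3]
tcp_rot: [-3.141, 0.001, 3.14]
ft_force: [0.6, 0.7, 0.4]
opening: 0.997
grip_force: 0.0
```

Emit:
{"fn": "arm_command", "kwargs": {
  "rows": [
    [[-0.08, -0.95, 0, 0, 0, 0, 1], [-0.08, -0.95, 0, 0, 0, 0, 1], [-0.08, -0.95, 0, 0, 0, 0, 1], [-0.08, -0.95, 0, 0, 0, 0, 1], [-0.08, -0.95, 0, 0, 0, 0, 1], [-0.08, -0.95, 0, 0, 0, 0, 1]]
  ]
}}

```text
t: 2.65
eef_pos: [557.5, -103.1, 353.9]
tcp_rot: [3.141, 0.0, 3.141]
ft_force: [0.3, 0.7, 0.6]
opening: 1.002
grip_force: 0.0
```

```bash
python3 - <<'E'
from h import *
s=state();print(s["t"],s["eef_pos"],s["tcp_rot"],s["qvel"].round(3))
p,d=read_camera("wrist");np.savez("bar.npz",p=p,d=d,pos=s["eef_pos"],rot=s["tcp_rot"])
C=cam("wrist",s);K,D,M=C
g=np.linalg.inv(M)@np.array([556.6,-103,96,1]);u=K[0,0]*g[0]/-g[2]+K[0,2];v=K[1,1]*-g[1]/-g[2]+K[1,2];print(u,v)
a,b=int(u),int(v);c=p[max(b-65,0):b+65,max(a-85,0):a+85];print(max(a-85,0),max(b-65,0))
cv2.imwrite("pics/barw.png",cv2.resize(c,None,fx=4.5,fy=4.5,interpolation=cv2.INTER_CUBIC)[:,:,::-1])
P=cloud(d,C);Q=P[(P[...,2]>90)&(P[...,2]<102)];Q=Q[np.hypot(*(Q[:,:2]-[556.6,-103]).T)<45]
r=cv2.minAreaRect(Q[:,:2].astype(np.float32));print(r,len(Q),np.median(Q[:,2]))
B=cv2.boxPoints(r);e=max(B[1]-B[0],B[2]-B[1],key=np.linalg.norm);print("yaw",np.degrees(np.arctan2(e[1],e[0])))
print("collar",disc(P,47,54,np.array([556.6,-103]),25))
E
```

```text
2.65 [ 557.49770786 -103.08670859  353.90917028] [3.14115570e+00 1.53213627e-04 3.14131984e+00] [ 0.027 -0.006  0.013  0.001 -0.001  0.001]
319.7728555759005 215.1985646938744
234 150
((549.1453247070312, -101.1110610961914), (63.01010513305664, 13.493226051330566), 0.46738603711128235) 1439 95.83238426669871
yaw 0.46738368
collar ((array([ 550.54193575, -101.2101135 ]), np.float64(20.23413826624484)), 807, np.float64(50.28476706418263))
```

View pics/barw.png

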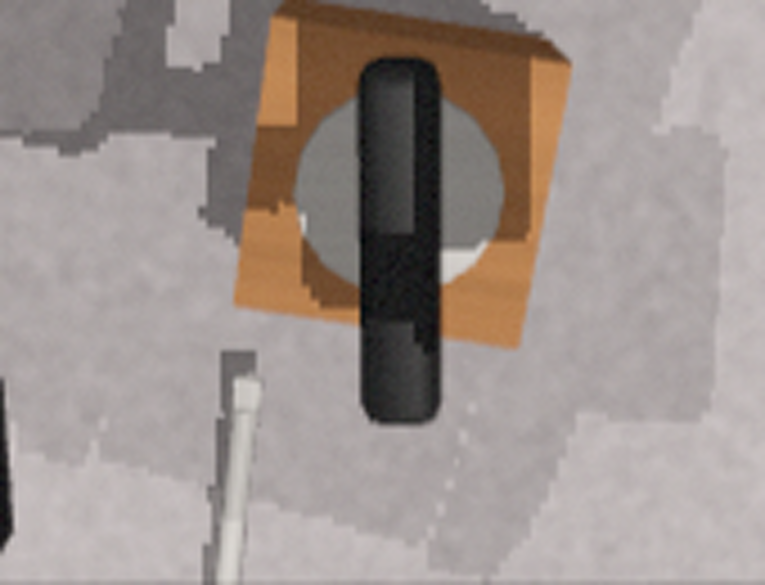

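The bar is centred at (549.1, -101.1) with yaw about 0.5°, and the rectangle fit matches the bar in the crop at (400,240). The hub is at (535.7, 189.3) with slot yaw about -3.5°. Now I descend on the bar.

Emit:
{"fn": "arm_command", "kwargs": {
  "rows": [
    [[0.056, 0.0133, 0.3, 0, 0, 0, 1], [0.056, 0.0133, 0.45, 0, 0, 0, 1], [0.056, 0.0133, 0.6, 0, 0, 0, 1], [0.056, 0.0133, 0.64, 0, 0, 0, 1], [0.056, 0.0133, 0.64, 0, 0, 0, 1], [0.056, 0.0133, 0.64, 0, 0, 0, 1]]
  ]
}}

```text
t: 3.2
eef_pos: [549.5, -101.3, 258.5]
tcp_rot: [-3.142, 0.001, -3.14]
ft_force: [-0.3, 0.7, 0.2]
opening: 1.001
grip_force: 0.0
```

Emit:
{"fn": "arm_command", "kwargs": {
  "rows": [
    [[0, 0, 0, 0, 0, 0, -1], [0, 0, 0, 0, 0, 0, -1], [0, 0, 0, 0, 0, 0, -1], [0, 0, 0, 0, 0, 0, -1], [0, 0, 0, 0, 0, 0, -1], [0, 0, 0, 0, 0, 0, -1], [0, 0, 0, 0, 0, 0, -1], [0, 0, 0, 0, 0, 0, -1], [0, 0, 0, 0, 0, 0, -1], [0, 0, 0, 0, 0, 0, -1]]
  ]
}}

```text
t: 4.03
eef_pos: [549.1, -102.5, 257.7]
tcp_rot: [3.141, -0.0, 3.141]
ft_force: [0.1, 0.5, -0.2]
opening: 0.358
grip_force: 0.0
```

Emit:
{"fn": "arm_command", "kwargs": {
  "rows": [
    [[0, 0, 0, 0, 0, 0, -1], [0, 0, 0, 0, 0, 0, -1], [0, 0, 0, 0, 0, 0, -1], [0, 0, 0, 0, 0, 0, -1], [0, 0, 0, 0, 0, 0, -1], [0, 0, 0, 0, 0, 0, -1], [0, 0, 0, 0, 0, 0, -1]]
  ]
}}

```text
t: 4.62
eef_pos: [549.0, -102.4, 257.6]
tcp_rot: [3.141, -0.0, 3.141]
ft_force: [0.1, 1.2, -1.9]
opening: 0.146
grip_force: 30.0
```

Emit:
{"fn": "arm_command", "kwargs": {
  "rows": [
    [[0, 0, -0.1, 0, 0, 0, -1], [0, 0, -0.3, 0, 0, 0, -1], [0, 0, -0.5, 0, 0, 0, -1], [0, 0, -0.7, 0, 0, 0, -1], [0, 0, -0.76, 0, 0, 0, -1], [0, 0, -0.76, 0, 0, 0, -1], [0, 0, -0.76, 0, 0, 0, -1], [0, 0, -0.76, 0, 0, 0, -1]]
  ]
}}

```text
t: 5.28
eef_pos: [548.8, -102.4, 369.9]
tcp_rot: [3.141, -0.003, 3.141]
ft_force: [-0.6, 0.3, -2.8]
opening: 0.144
grip_force: 30.0
```

```bash
cat > inhand.py <<'E'
from h import *
import sys
s=state();print(s["t"],s["eef_pos"],s["tcp_rot"],s["ft_force"],s["opening"],s["grip_force"])
p,d=read_camera("wrist");C=cam("wrist",s);P=cloud(d,C)
T=R.from_euler('xyz',s["tcp_rot"]).as_matrix();L=(P-s["eef_pos"])@T   # tool coordinates
q=L[...,2];near=(np.abs(L[...,0])<45)&(np.abs(L[...,1])<30)
cv2.imwrite(f"pics/{sys.argv[1]}.png",p[:,:,::-1])
for z0 in range(150,220,5):
    m=near&(q>z0)&(q<=z0+5)
    if m.sum()>20: print(z0,m.sum(),np.percentile(L[m],[1,50,99],axis=0).round(1).tolist())
Q=L[near&(q>158)&(q<168)&(np.abs(L[...,1])<8)];print("bar rect",cv2.minAreaRect(Q[:,:2].astype(np.float32)),np.median(Q[:,2]))
Q=L[near&(q>200)&(q<215)]
if len(Q)>30: h=cv2.convexHull(Q[:,:2].astype(np.float32)).reshape(-1,2);print("collar",circ(h),np.median(Q[:,2]),"tilt",np.linalg.lstsq(np.c_[Q[:,:2],np.ones(len(Q))],Q[:,2],rcond=None)[0])
E
python3 inhand.py inhand
```

```text
5.2833 [ 548.77225226 -102.43103315  369.88091248] [ 3.14067721e+00 -2.60138595e-03  3.14109179e+00] [-0.63662468  0.26766949 -2.81834763] 0.14389988296213208 30.003836693940684
150 165 [[3.5, -12.2, 150.1], [12.1, -6.5, 152.6], [12.8, 12.9, 155.0]]
155 150 [[1.1, -12.6, 155.1], [12.3, -1.4, 157.9], [24.6, 13.4, 160.0]]
160 2641 [[-30.7, -10.9, 160.2], [11.0, 0.2, 161.8], [30.6, 12.0, 164.9]]
165 250 [[-25.1, -14.0, 165.0], [12.6, 1.1, 166.9], [31.4, 14.7, 169.9]]
170 135 [[10.6, -13.5, 170.0], [12.5, 0.2, 172.0], [31.3, 14.4, 174.8]]
175 91 [[10.6, -13.4, 175.0], [12.3, -7.5, 177.1], [12.8, 14.3, 179.9]]
180 43 [[10.7, -10.9, 180.1], [12.3, -7.8, 182.7], [12.8, 12.3, 185.0]]
185 35 [[10.9, -10.7, 185.1], [12.3, 8.8, 186.9], [12.8, 11.7, 189.7]]
205 714 [[-4.5, -19.5, 205.9], [7.8, 9.7, 207.2], [17.9, 20.8, 209.1]]
210 37 [[7.6, -18.1, 210.1], [15.1, -7.7, 211.1], [18.4, 19.6, 213.5]]
bar rect ((-0.2894725799560547, 0.45415592193603516), (15.938411712646484, 63.79131317138672), 87.76253509521484) 161.7988311438886
collar (array([-0.3365214 ,  0.62651007]), np.float64(20.554583821059666)) 207.28328067300436 tilt [ 4.67762319e-02 -2.99437901e-03  2.07118370e+02]
```

View pics/inhand.png

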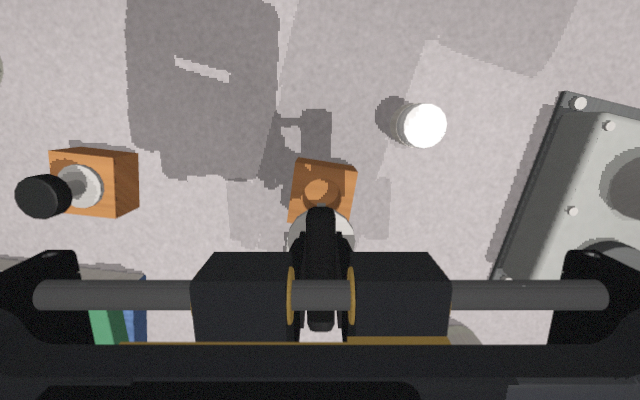

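The T-key is in hand at tool offset about (-0.3, +0.5) mm by camera, with the bar at about (320,270). The stand hole is empty and the tin and knob key are untouched. Carrying it to the hub.

Emit:
{"fn": "arm_command", "kwargs": {
  "rows": [
    [[0.045, 0.2, 0, 0, 0, 0, -1], [0.045, 0.45, 0, 0, 0, 0, -1], [0.045, 0.7, 0, 0, 0, 0, -1], [0.045, 0.97, 0, 0, 0, 0, -1], [0.045, 0.97, 0, 0, 0, 0, -1]]
  ]
}}

```text
t: 5.75
eef_pos: [541.8, 48.2, 370.3]
tcp_rot: [3.14, -0.003, -3.138]
ft_force: [-0.4, 0.1, -2.2]
opening: 0.148
grip_force: 30.0
```

Emit:
{"fn": "arm_command", "kwargs": {
  "rows": [
    [[0.045, 0.25, 0, 0, 0, 0.003, -1], [0.045, 0.5, 0, 0, 0, 0.006, -1], [0.045, 0.75, 0, 0, 0, 0.0097, -1], [0.045, 0.9, 0, 0, 0, 0.0097, -1], [0.045, 0.97, 0, 0, 0, 0.0097, -1], [0.045, 0.97, 0, 0, 0, 0.0097, -1], [0.045, 0.97, 0, 0, 0, 0.0097, -1], [0.045, 0.97, 0, 0, 0, 0.0097, -1]]
  ]
}}

```text
t: 6.42
eef_pos: [535.8, 187.5, 371.1]
tcp_rot: [-3.141, -0.001, 3.08]
ft_force: [0.1, 0.6, -2.0]
opening: 0.145
grip_force: 30.0
```

```bash
cat >> inhand.py <<'E'
x=[];y=[];z=[]
for lo in list(range(-30,-2,2))+list(range(14,28,2)):
    m=near&(L[...,0]>lo)&(L[...,0]<lo+2)&(q<164)&(q>158)&(np.abs(L[...,1])<9)
    if m.sum()>8: x.append(lo+1);a=L[m];y.append((a[:,1].min()+a[:,1].max())/2);z.append(np.median(a[:,2]))
print("bar line: slope,deg",np.degrees(np.polyfit(x,y,1)[0]),"y0",np.polyfit(x,y,1)[1],"pitch deg",np.degrees(np.polyfit(x,z,1)[0]),np.polyfit(x,z,1)[1]);print(np.round(y,1))
E
python3 inhand.py over
```

```text
6.4167 [535.80047604 187.4918422  371.10804495] [-3.14110729e+00 -1.10310481e-03  3.07959123e+00] [ 0.10488764  0.58653039 -2.02186083] 0.1449869335794566 29.99827578663826
150 167 [[3.4, -12.2, 150.1], [12.1, -6.5, 152.5], [12.8, 12.9, 154.9]]
155 138 [[-0.6, -12.6, 155.1], [12.2, 2.2, 157.7], [18.4, 13.4, 160.0]]
160 2642 [[-30.6, -11.2, 160.2], [11.1, 0.1, 161.7], [30.7, 11.5, 164.8]]
165 258 [[-27.7, -13.9, 165.0], [12.6, 0.6, 166.6], [31.5, 14.8, 169.9]]
170 145 [[10.7, -13.3, 170.0], [12.5, 0.1, 171.9], [31.4, 14.6, 174.8]]
175 84 [[10.7, -13.3, 175.1], [12.2, 0.4, 177.1], [12.9, 14.2, 180.0]]
180 47 [[10.4, -11.5, 180.1], [12.3, 8.5, 182.4], [12.8, 11.7, 184.9]]
185 36 [[10.6, -10.8, 185.2], [12.3, 0.4, 187.2], [12.7, 11.6, 189.7]]
205 722 [[-4.2, -19.5, 205.8], [7.9, 9.7, 207.3], [17.9, 20.8, 209.4]]
210 27 [[9.2, -17.5, 210.1], [15.3, -8.4, 211.1], [18.6, 17.5, 212.9]]
bar rect ((-0.16655349731445312, -0.06272125244140625), (63.45317840576172, 15.934737205505371), 0.4155694246292114) 161.7641548054143
collar (array([-0.33190888,  0.50219933]), np.float64(20.583714825173818)) 207.353205915804 tilt [ 5.01530980e-02 -4.82648194e-03  2.07115661e+02]
bar line: slope,deg -0.07855577791153318 y0 0.3856252581874864 pitch deg 0.11145194035375762 161.67246005486828
[0.4 0.4 0.4 0.4 0.6 0.4 0.4 0.4 0.4 0.4 0.3 0.1 0.6 0.4]
```

View pics/over.png

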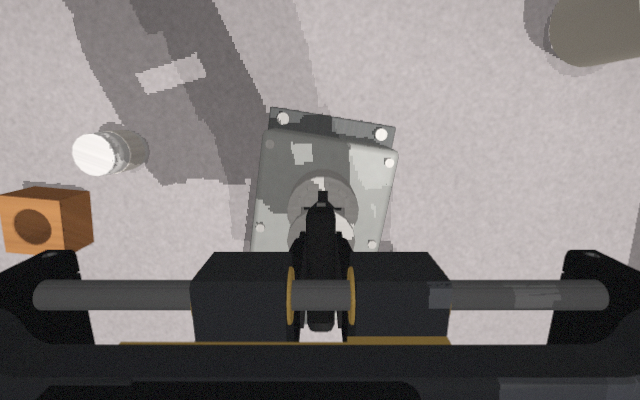

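The key sits above the hub and square in the hand: slope -0.08°, pitch 0.1°, tool offset (-0.3, 0.4). I'll make a small correction and go down to just above the mouth.

Emit:
{"fn": "arm_command", "kwargs": {
  "rows": [
    [[0.0033, 0.0092, 0.05, 0, 0, 0, -1], [0.0033, 0.0092, 0.1, 0, 0, 0, -1], [0.0033, 0.0092, 0.135, 0, 0, 0, -1], [0.0033, 0.0092, 0.135, 0, 0, 0, -1], [0.0033, 0.0092, 0.135, 0, 0, 0, -1], [0.0033, 0.0092, 0.135, 0, 0, 0, -1]]
  ]
}}

```text
t: 6.97
eef_pos: [535.3, 189.9, 351.5]
tcp_rot: [3.142, -0.0, 3.08]
ft_force: [-0.2, -0.1, -2.5]
opening: 0.147
grip_force: 30.0
```

Emit:
{"fn": "arm_command", "kwargs": {
  "rows": [
    [[0, -0.0067, 0, 0, 0, 0, -1], [0, -0.0067, 0, 0, 0, 0, -1], [0, -0.0067, 0.02, 0, 0, 0, -1], [0, -0.0067, 0.04, 0, 0, 0, -1], [0, -0.0067, 0.05, 0, 0, 0, -1], [0, -0.0067, 0.05, 0, 0, 0, -1], [0, -0.0067, 0.05, 0, 0, 0, -1]]
  ]
}}

```text
t: 7.55
eef_pos: [535.2, 189.0, 343.8]
tcp_rot: [-3.142, -0.0, 3.08]
ft_force: [-0.3, 0.7, -2.0]
opening: 0.146
grip_force: 30.0
```

The foot is 4 mm into the mouth with no contact force. Continuing down.

Emit:
{"fn": "arm_command", "kwargs": {
  "rows": [
    [[0, 0, 0.015, 0, 0, 0, -1], [0, 0, 0.03, 0, 0, 0, -1], [0, 0, 0.045, 0, 0, 0, -1], [0, 0, 0.06, 0, 0, 0, -1], [0, 0, 0.07, 0, 0, 0, -1], [0, 0, 0.07, 0, 0, 0, -1], [0, 0, 0.07, 0, 0, 0, -1]]
  ]
}}

```text
t: 8.13
eef_pos: [535.2, 188.9, 333.4]
tcp_rot: [3.142, -0.0, 3.08]
ft_force: [-0.0, 0.0, -3.0]
opening: 0.144
grip_force: 30.0
```

Emit:
{"fn": "arm_command", "kwargs": {
  "rows": [
    [[0, 0, 0.015, 0, 0, 0, -1], [0, 0, 0.03, 0, 0, 0, -1], [0, 0, 0.045, 0, 0, 0, -1], [0, 0, 0.06, 0, 0, 0, -1], [0, 0, 0.075, 0, 0, 0, -1], [0, 0, 0.09, 0, 0, 0, -1], [0, 0, 0.105, 0, 0, 0, -1], [0, 0, 0.115, 0, 0, 0, -1], [0, 0, 0.115, 0, 0, 0, -1], [0, 0, 0.115, 0, 0, 0, -1]]
  ]
}}

```text
t: 8.97
eef_pos: [535.3, 189.0, 316.4]
tcp_rot: [3.141, 0.0, 3.08]
ft_force: [-1.5, -0.1, 5.6]
opening: 0.145
grip_force: 30.0
```

Emit:
{"fn": "arm_command", "kwargs": {
  "rows": [
    [[0, 0, 0.006, 0, 0, 0, -1], [0, 0, 0.012, 0, 0, 0, -1], [0, 0, 0.018, 0, 0, 0, -1], [0, 0, 0.02, 0, 0, 0, -1], [0, 0, 0.02, 0, 0, 0, -1], [0, 0, 0.02, 0, 0, 0, -1]]
  ]
}}

```text
t: 9.47
eef_pos: [535.2, 189.0, 313.6]
tcp_rot: [3.141, 0.001, 3.08]
ft_force: [-1.1, -0.2, 8.0]
opening: 0.151
grip_force: 30.0
```

Emit:
{"fn": "arm_command", "kwargs": {
  "rows": [
    [[0, 0, 0.003, 0, 0, 0, -1], [0, 0, 0.006, 0, 0, 0, -1], [0, 0, 0.006, 0, 0, 0, -1], [0, 0, 0.006, 0, 0, 0, -1], [0, 0, 0.006, 0, 0, 0, -1]]
  ]
}}

```text
t: 9.88
eef_pos: [535.2, 189.0, 313.5]
tcp_rot: [3.141, 0.001, 3.08]
ft_force: [-4.4, -2.6, 15.8]
opening: 0.146
grip_force: 30.0
```

```bash
python3 inhand.py home | tail -4; python3 - <<'E'
from h import *
p,d=read_camera("scene");np.save("s2.npy",d)
c=p[135:215,310:430];cv2.imwrite("pics/home_s.png",cv2.resize(c,None,fx=6,fy=6,interpolation=cv2.INTER_CUBIC)[:,:,::-1])
E
```

```text
bar rect ((-0.07071685791015625, 0.23549175262451172), (15.947381019592285, 63.03370666503906), 88.75299072265625) 161.74538426082
collar (array([0.42536173, 0.3502099 ]), np.float64(28.26798261825368)) 212.9459447855632 tilt [ 6.63765052e-02 -4.06477986e-03  2.10872066e+02]
bar line: slope,deg -0.08230921086873245 y0 0.3503153997101013 pitch deg -0.2003029690297842 161.61477779550845
[0.4 0.4 0.4 0.4 0.4 0.4 0.4 0.1 0.3 0.4 0.3 0.4 0.3 0.3]
```

View pics/home_s.png

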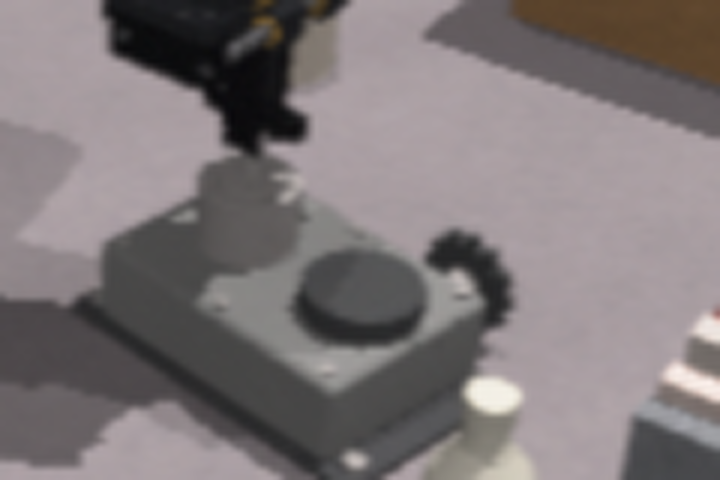

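The force jumped from 8 to 16 N with no travel, so the collar is on the hub's face. The bar hasn't slipped in the grip, and the foot is at z about 66 mm. I'll hold briefly to confirm it is steady, then hand in.

Emit:
{"fn": "arm_command", "kwargs": {
  "rows": [
    [[0, 0, 0, 0, 0, 0, -1], [0, 0, 0, 0, 0, 0, -1], [0, 0, 0, 0, 0, 0, -1], [0, 0, 0, 0, 0, 0, -1], [0, 0, 0, 0, 0, 0, -1], [0, 0, 0, 0, 0, 0, -1], [0, 0, 0, 0, 0, 0, -1], [0, 0, 0, 0, 0, 0, -1]]
  ]
}}

```text
t: 10.65
eef_pos: [535.2, 189.0, 313.5]
tcp_rot: [3.141, 0.001, 3.08]
ft_force: [-4.6, -1.1, 15.9]
opening: 0.144
grip_force: 30.0
```

```bash
python3 - <<'E'
from h import *
s=state();print(s["eef_pos"],s["ft_force"],s["grip_force"],s["qvel"].round(3))
if s["ft_force"][2]>9 and s["grip_force"]>20 and s["eef_pos"][2]<314.3: print(job_done())
E
```

```text
[535.18258558 188.96158507 313.51496604] [-4.57557339 -1.08178058 15.86245713] 30.001815827563405 [ 0.    -0.001  0.001  0.    -0.001  0.   ]
the job is handed in; nothing more can be done
None
```

The splined key is pressed fully home in the hub, with its collar on the hub's face and the gripper still holding it at 30 N. I handed the job in at about 10.7 s; no verdict came back.

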